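# Feel along the heel-rail screws and point out the proud one

### The job

One of the five screws in the ski's black heel rail has not been driven home, and the heel piece will not slide on until it is. Run the fingertips lightly along the row of screw heads from the toe-piece end to the tail end, touching every head in turn, then finish with the fingertips resting lightly on the head that stands proud and stay there, holding that touch as the program ends, to show which one needs the screwdriver. Only touch: do not bear down on the ski, which bows under the hand, and leave the things lying about the bench where they are.

Things in the scene. Friction and masses are not known exactly. Their poses are not given: they have to be found in the camera images.
- rail_toe (a point): Centre of the top face of the heel rail at its toe end, about 98 mm above the bench. The rail is a black strip 320 mm long, 50 wide, 8 thick, along the middle of the ski. y axis along the ski towards its tip, x across, z up. On the rail's centre line the five screws sit 30, 95, 160, 225 and 290 mm from this point towards the tail (65 mm apart).
- toe_piece (a point): Top centre of the toe piece, a grey and black block 62 mm wide and 105 mm long that stands on the ski ahead of the rail (it starts 60 mm beyond rail_toe towards the tip); its top is 24 mm above the rail's top. The ski is white, 1.5 m long, 74 to 118 mm wide, and lies across in front of the robot in two padded cradles, turned-up tip to the robot's left.
- rail_tail (a point): Centre of the top face of the heel rail at its tail end, 320 mm from rail_toe; same axes. Beyond it the ski runs on bare to its tail. Closed fingers meet one head at a time; open ones may span two.
- screw_a: One of five like button-head screws along the middle of the rail; steel, domed head 11 mm across and 3 mm high and a cross recess. This one is driven home: crown 3 mm above the rail's top. Origin: centre of the crown, the highest point; z is up. It may be in any of the five places. A finger moving along the row lower than about 1 mm under the crown catches on the side of the head.
- screw_b: One of five like button-head screws along the middle of the rail; steel, domed head 11 mm across and 3 mm high and a cross recess. This one is driven home: crown 3 mm above the rail's top. Origin: centre of the crown, the highest point; z is up. It may be in any of the five places. A finger moving along the row lower than about 1 mm under the crown catches on the side of the head.
- screw_c: One of five like button-head screws along the middle of the rail; steel, domed head 11 mm across and 3 mm high and a cross recess. This one is driven home: crown 3 mm above the rail's top. Origin: centre of the crown, the highest point; z is up. It may be in any of the five places. A finger moving along the row lower than about 1 mm under the crown catches on the side of the head.
- screw_d: One of five like button-head screws along the middle of the rail; steel, domed head 11 mm across and 3 mm high and a cross recess. This one is driven home: crown 3 mm above the rail's top. Origin: centre of the crown, the highest point; z is up. It may be in any of the five places. A finger moving along the row lower than about 1 mm under the crown catches on the side of the head.
- screw_proud: The one screw not driven home: same head, but standing 8 mm higher than the other four, crown 11 mm above the rail's top, with 8 mm of threaded shank showing beneath the head. Origin: centre of the crown; z is up. It may be in any of the five places; come to it over the top, not from the side.
- ski (a joint): How far the middle of the ski, with rail, screws and toe piece, is pressed down from rest, in m: 0 at rest, it yields straight down by 1 mm for every 2.5 N, springs back when let go, and stops at 12 mm (30 N). More than 8 mm (20 N) counts as bearing down. It does not give sideways.
- heel_piece: Bystander: white nylon heel piece, 60 x 110 x 70 mm, loose on the bench beyond the ski. Origin: centre of its underside.
- brake_pedal: Bystander: blue brake pedal plate 56 x 46 mm with two steel wire arms, about 84 x 110 x 19 mm in all, loose on the bench on the robot's side of the ski. Origin: under the middle of the plate.
- screw_tin: Bystander: open round tin of screws, 84 mm across, 32 mm high, loose on the bench beyond the ski. Origin: centre of its underside.
- centre_punch: Bystander: steel centre punch 113 mm long, 12 mm thick, lying on the bench on the robot's side of the ski. Origin: under its middle.

How it is judged:
On the way, in this order (a step that is already met when the one before it is completed fails the run):
1. the fingertips touch the first screw head, counted from the toe-piece end (((contact force between the fingers and screw_a above 0.3 N and y of screw_a in the frame of rail_toe between -0.04 and -0.02 m) or (contact force between the fingers and screw_b above 0.3 N and y of screw_b in the frame of rail_toe between -0.04 and -0.02 m) or (contact force between the fingers and screw_c above 0.3 N and y of screw_c in the frame of rail_toe between -0.04 and -0.02 m) or (contact force between the fingers and screw_d above 0.3 N and y of screw_d in the frame of rail_toe between -0.04 and -0.02 m) or (contact force between the fingers and screw_proud above 0.3 N and y of screw_proud in the frame of rail_toe between -0.04 and -0.02 m))), for 0.06 s.
2. the fingertips touch the second screw head, counted from the toe-piece end (((contact force between the fingers and screw_a above 0.3 N and y of screw_a in the frame of rail_toe between -0.105 and -0.085 m) or (contact force between the fingers and screw_b above 0.3 N and y of screw_b in the frame of rail_toe between -0.105 and -0.085 m) or (contact force between the fingers and screw_c above 0.3 N and y of screw_c in the frame of rail_toe between -0.105 and -0.085 m) or (contact force between the fingers and screw_d above 0.3 N and y of screw_d in the frame of rail_toe between -0.105 and -0.085 m) or (contact force between the fingers and screw_proud above 0.3 N and y of screw_proud in the frame of rail_toe between -0.105 and -0.085 m))), for 0.06 s.
3. the fingertips touch the third screw head, counted from the toe-piece end (((contact force between the fingers and screw_a above 0.3 N and y of screw_a in the frame of rail_toe between -0.17 and -0.15 m) or (contact force between the fingers and screw_b above 0.3 N and y of screw_b in the frame of rail_toe between -0.17 and -0.15 m) or (contact force between the fingers and screw_c above 0.3 N and y of screw_c in the frame of rail_toe between -0.17 and -0.15 m) or (contact force between the fingers and screw_d above 0.3 N and y of screw_d in the frame of rail_toe between -0.17 and -0.15 m) or (contact force between the fingers and screw_proud above 0.3 N and y of screw_proud in the frame of rail_toe between -0.17 and -0.15 m))), for 0.06 s.
4. the fingertips touch the fourth screw head, counted from the toe-piece end (((contact force between the fingers and screw_a above 0.3 N and y of screw_a in the frame of rail_toe between -0.235 and -0.215 m) or (contact force between the fingers and screw_b above 0.3 N and y of screw_b in the frame of rail_toe between -0.235 and -0.215 m) or (contact force between the fingers and screw_c above 0.3 N and y of screw_c in the frame of rail_toe between -0.235 and -0.215 m) or (contact force between the fingers and screw_d above 0.3 N and y of screw_d in the frame of rail_toe between -0.235 and -0.215 m) or (contact force between the fingers and screw_proud above 0.3 N and y of screw_proud in the frame of rail_toe between -0.235 and -0.215 m))), for 0.06 s.
5. the fingertips touch the fifth screw head, counted from the toe-piece end (((contact force between the fingers and screw_a above 0.3 N and y of screw_a in the frame of rail_toe between -0.3 and -0.28 m) or (contact force between the fingers and screw_b above 0.3 N and y of screw_b in the frame of rail_toe between -0.3 and -0.28 m) or (contact force between the fingers and screw_c above 0.3 N and y of screw_c in the frame of rail_toe between -0.3 and -0.28 m) or (contact force between the fingers and screw_d above 0.3 N and y of screw_d in the frame of rail_toe between -0.3 and -0.28 m) or (contact force between the fingers and screw_proud above 0.3 N and y of screw_proud in the frame of rail_toe between -0.3 and -0.28 m))), for 0.06 s.
At the end, for the whole second after the job is handed in: The fingertips rest on the proud screw's head with 0.5 to 20 N, on no other screw, from above so that the ski is pressed down between 0.3 and 8 mm, and the loose things on the bench lie within 15 mm of where they were (contact force between the fingers and screw_proud between 0.5 and 20 N and value of joint ski between 0.0003 and 0.008 m and contact force between the fingers and screw_a below 0.3 N and contact force between the fingers and screw_b below 0.3 N and contact force between the fingers and screw_c below 0.3 N and contact force between the fingers and screw_d below 0.3 N and distance of each of heel_piece, brake_pedal, screw_tin, centre_punch from where it was at the start of the episode below 0.015 m); the arm keeps its last pose, push and grip.
It fails at once if the ski is borne down on: pressed more than 8 mm (20 N) (value of joint ski above 0.008 m).
It fails at once if a screw head is struck or shoved with more than 40 N (contact force between the fingers and screw_a above 40 N or contact force between the fingers and screw_b above 40 N or contact force between the fingers and screw_c above 40 N or contact force between the fingers and screw_d above 40 N or contact force between the fingers and screw_proud above 40 N).
It fails at once if a loose thing on the bench is moved more than 15 mm or lifted (distance of any of heel_piece, brake_pedal, screw_tin, centre_punch from where it was at the start of the episode above 0.015 m).
It also fails if it takes over 53 s, if anything falls off the work surface, if the arm or the gripper's body presses on something with over 40 N, if the wrist force passes 120 N, or if a joint passes its speed limit or range.

### The arm

A 6-joint arm with a two-finger parallel gripper is mounted at the origin on the work surface. World frame = base frame: x ahead of the robot, y to its left, z up, the work surface at z = 0. Lengths are in m, angles in rad, forces in N, time in s.
With the tool pointing down it reaches from about 0.25 to 0.775 m from the base axis. Payload 4 kg.
Tool frame: the origin (TCP) lies midway between the tips of the shut fingers; the grasp point (between the pads) lies 19 mm behind it; z points along the fingers, y is the direction in which the jaws open and shut (so a half turn about z gives the same grasp; the last joint's range is limited). The gripper opens to 85 mm and grips with 20 to 120 N. Pads are 22 mm wide; open, the fingers measure 114 mm over their backs; the gripper's body (76 mm by 85 mm) begins 54 mm behind the grasp point. The pads swing forward as they close: fully open they stand 13 mm farther back than shut.
Start: joints at [-1.446, 0.087, 1.371, -0, 1.684, -0.103], TCP at [0.124, -0.536, 0.231] pointing down, gripper open.
Joint ranges: [-3.1, 3.1], [-0.76, 2.03], [0.27, 2.55], [-1.08, 4.22], [0.17, 2.65], [-2.57, 2.57]. Speed limits (rad/s): [2.79, 2.79, 3.14, 3.14, 3.14, 3.14].

### API

Orientations are given as a unit quaternion [w, x, y, z].
In Python, from workcell import manip gives the robot as it stands. The module is installed in compiled form; this text tells all that it offers. Calls block until the motion is done:
- manip.movep(position, orientation): joint-space move of the TCP to a pose.
- manip.move_l(position, vel=0.15, rot=None): straight line of the TCP; rot=None keeps the orientation; vel is the mean speed in m/s.
- manip.movej(angles): joint-space move.
- manip.set_gripper(opening): opening from 0.0 (shut) to 1.0 (fully open); the grip force is fixed at half the most; returns when the fingers have stopped.
- manip.pause(seconds).
- manip.inverse_kinematics(position, orientation): joint angles nearest the present ones, or None.
- manip.read_state(): the state.
- manip.read_camera(name): name is "side" or "top" or "wrist"; returns the picture (480x640x3 uint8, red, green, blue); there is no depth.
- manip.camera_params(name): a dict with "intrinsics" (3x3 intrinsics, pixels), "extrinsics" (4x4, takes a point from world to camera coordinates). Camera axes: x right, y down, z forward; pixel columns grow to the right and rows downward; lengths in m; the calibration is good to about 2 mm. The wrist camera is an equidistant fisheye: a pixel r from the principal point sees the ray r / f radians off the axis. A picture is of the moment at which its call begins: read the wrist's pose just before it. camera_params takes no time and is no camera call; for the wrist camera it gives the pose at the moment of the call.
A pose or a line that the arm cannot do raises manip.IKError and nothing moves.
- manip.job_done(): hands the job in, once; it reports no verdict.
The state is a dict: "time_s": time; "qpos": joint angles; "qvel": joint speeds; "effort": joint torques, N m; "ee_pos": TCP position; "tcp_rot": TCP orientation; "wrist_force": force on the tool from outside, world axes, zero at the start; "torque": the same for the moment, N m; "grip_width": opening from 0.0 (shut) to 1.0 (fully open).
Only numpy, scipy, OpenCV 4.12 (cv2) and the standard library are available. Lean on these libraries where they do the work, as an engineer would, in place of code of your own. Each camera call takes 0.05 s, during which the arm holds its last target. There are 200 camera calls.

## Working session

There is one attempt and no reset: what is moved stays moved. The work goes in short steps, each a Python script; the robot and the scene stay as the last script left them, time stands still between calls to the robot, and variables do not carry over. Pictures are saved under pics/ and viewed, about 8 in all and at most 12, crops included, and the job is handed in when it is done.

```bash
mkdir -p pics
python3 - <<'E'
from workcell import manip as m
import cv2
for n in("top","side"):
    cv2.imwrite(f"pics/{n}0.png",m.read_camera(n)[:,:,::-1]);p=m.camera_params(n);print(n,p["intrinsics"].round(1).tolist(),p["extrinsics"].round(4).tolist())
s=m.read_state();print({k:s[k] for k in("time_s","ee_pos","tcp_rot","wrist_force")})
E
```

```text
top [[489.1, 0.0, 320.3], [0.0, 489.1, 246.8], [0.0, 0.0, 1.0]] [[-0.0055, -0.9996, -0.0284, 0.099], [-0.9938, 0.0086, -0.1111, 0.5662], [0.1113, 0.0276, -0.9934, 0.753], [0.0, 0.0, 0.0, 1.0]]
side [[605.3, 0.0, 322.6], [0.0, 605.3, 234.4], [0.0, 0.0, 1.0]] [[-0.7628, -0.6467, 0.0043, 0.4928], [-0.4603, 0.5381, -0.7061, 0.2881], [0.4543, -0.5406, -0.7081, 0.8806], [0.0, 0.0, 0.0, 1.0]]
{'time_s': 0.1, 'ee_pos': array([ 0.12415309, -0.53533202,  0.23021341]), 'tcp_rot': array([-1.03684267e-03,  9.93520179e-01,  1.13651131e-01, -8.72863192e-06]), 'wrist_force': array([ 0.04363198, -0.25247061,  0.49001125])}
```

View pics/top0.png

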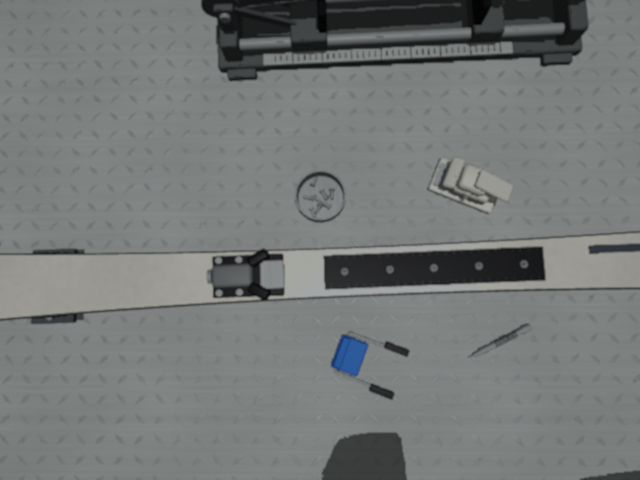

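View pics/side0.png

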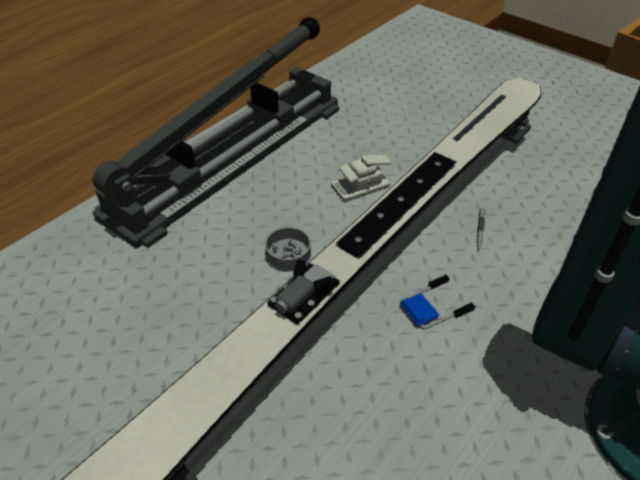

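Top view: black rail spans columns 325–543, rows 248–288, with screw heads near (345,271), (390,269), (434,267), (479,266) and (524,264). The side view shows the same row from about (361,240) to (438,164). I'll triangulate the heads next.

```bash
cat > h.py <<'E'
import cv2,numpy as np
from workcell import manip as m
def heads(n,img):
    g=cv2.cvtColor(img,cv2.COLOR_BGR2GRAY)
    dark=((g<45)*255).astype(np.uint8)
    c,_=cv2.findContours(dark,cv2.RETR_EXTERNAL,cv2.CHAIN_APPROX_NONE)
    box={"top":(434,267),"side":(397,205)}[n]
    c=[k for k in c if cv2.contourArea(k)>1500 and abs(cv2.minAreaRect(k)[0]-np.array(box)).max()<25]
    k=min(c,key=cv2.contourArea); r=cv2.minAreaRect(k)
    ins=np.zeros_like(g);cv2.drawContours(ins,[cv2.convexHull(k)],-1,255,-1);ins=cv2.erode(ins,np.ones((9,9)))
    w=np.where(ins>0,np.clip(g.astype(float)-45,0,None),0)
    nn,l,st,ce=cv2.connectedComponentsWithStats((w>0).astype(np.uint8))
    P=[]
    for i in range(1,nn):
        if st[i,4]>=6:
            y,x=np.nonzero(l==i);ww=w[y,x];P.append((x@ww/ww.sum(),y@ww/ww.sum(),st[i,4]))
    return r,np.array(sorted(P)),cv2.boxPoints(r)
def proj(n):
    p=m.camera_params(n);return p["intrinsics"]@p["extrinsics"][:3]
def plane(n,uv,z):
    p=m.camera_params(n);R,t=p["extrinsics"][:3,:3],p["extrinsics"][:3,3]
    uv=np.atleast_2d(uv);d=np.c_[uv,np.ones(len(uv))]@np.linalg.inv(p["intrinsics"]).T@R;o=-R.T@t
    return o+d*((z-o[2])/d[:,2])[:,None]
E
python3 - <<'E'
from h import *
np.set_printoptions(precision=4,suppress=True)
H={}
for n in("top","side"):
    r,P,b=heads(n,cv2.imread(f"pics/{n}0.png"));print(n,r,P.round(1).tolist());H[n]=P
    print(plane(n,b,.098))
if all(len(H[n])==5 for n in H):
    X=cv2.triangulatePoints(proj("top"),proj("side"),H["top"][:,:2].T,H["side"][:,:2].T);X=(X[:3]/X[3]).T
    print(X,np.linalg.norm(np.diff(X,axis=0),axis=1))
E
```

```text
top ((434.151611328125, 267.6395263671875), (31.680843353271484, 217.39468383789062), 87.61405944824219) [[344.2, 271.3, 83.0], [389.5, 269.1, 76.0], [433.5, 267.5, 75.0], [478.5, 265.7, 70.0], [523.8, 263.7, 67.0]]
[[ 0.5455  0.0865  0.098 ]
 [ 0.5561 -0.2295  0.098 ]
 [ 0.5101 -0.2289  0.098 ]
 [ 0.4991  0.0848  0.098 ]]
side ((396.1352844238281, 203.64114379882812), (25.540332794189453, 141.17877197265625), 46.218875885009766) [[357.8, 239.1, 31.0], [380.1, 215.0, 28.0], [400.4, 198.7, 24.0], [419.5, 180.7, 21.0], [437.4, 163.4, 20.0]]
[[ 0.5437  0.0859  0.098 ]
 [ 0.5612 -0.255   0.098 ]
 [ 0.5035 -0.2273  0.098 ]
 [ 0.4955  0.0995  0.098 ]]
[[ 0.5218  0.0576  0.1008]
 [ 0.524  -0.0074  0.1085]
 [ 0.5261 -0.0721  0.101 ]
 [ 0.5285 -0.137   0.1002]
 [ 0.5308 -0.2017  0.1008]] [0.0654 0.0651 0.065  0.0647]
```

Triangulation agrees with the text. Spacing is 65 mm and four heads lie at z≈0.101. The second stands about 8 mm higher (0.1085), so it is the proud one. Next I'll shut the fingers, go above head 1 and check once from close by.

Run:
```python
from h import *
np.set_printoptions(precision=4,suppress=True)
m.set_gripper(0.0)
m.movep([.5218,.0576,.16],[0,1,0,0]); m.pause(.3)
for i in range(4):
    s=m.read_state();print(s["time_s"],s["ee_pos"],s["wrist_force"],s["grip_width"]); m.pause(.05)
p=m.camera_params("wrist");img=m.read_camera("wrist")[:,:,::-1];cv2.imwrite("pics/w1.png",img)
E_,K=p["extrinsics"],p["intrinsics"]
for q in [[.5218,.0576,.101],[.524,-.0074,.109],[.5261,-.0721,.101],[.5285,-.137,.101]]:
    c=E_[:3,:3]@q+E_[:3,3];th=np.arctan2(np.hypot(*c[:2]),c[2]);print((K[:2,2]+K[0,0]*th*c[:2]/np.hypot(*c[:2])).round(1))
```

```text
3.7083 [0.5219 0.0572 0.16  ] [ 0.3548 -0.0566 -0.0097] -0.003475095499579434
3.7583 [0.5219 0.0573 0.16  ] [-0.3369  0.3359  0.0244] 0.0005193386164771251
3.8083 [0.5218 0.0574 0.16  ] [ 0.3421  0.1237 -0.9402] 0.0053622682503306615
3.8583 [0.5218 0.0574 0.16  ] [ 0.136  -0.3951  0.0756] -0.0021603004596761556
[322.3 265.7]
[434.6 266.5]
[524.1 257.2]
[596.7 252.6]
```

View pics/w1.png

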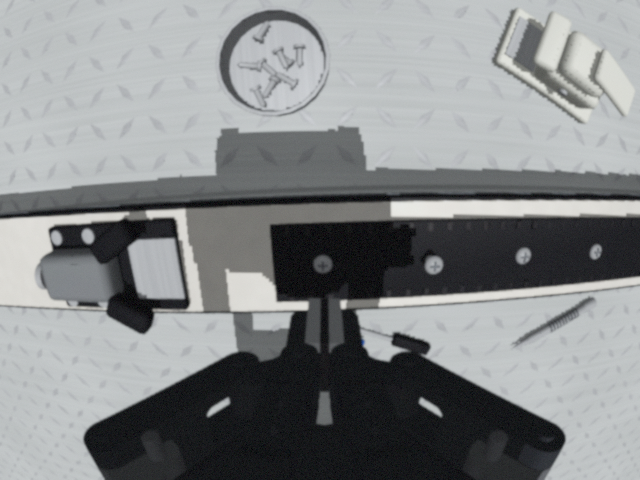

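The wrist view shows the heads at (322,264), (434,264), (524,256) and (597,251), within about 2 px of prediction. The second is larger and casts a shadow to one side, so it is the proud one. Force noise is about 0.5 N, so I'll do guarded touches, hopping over the tops.

```bash
cat >> h.py <<'E'
X=np.array([[.5218,.0576],[.524,-.0074],[.5261,-.0721],[.5285,-.137],[.5308,-.2017]])
CR=[.1015,.1095,.1015,.1015,.1015]
def force(n=6):
    f=[]
    for _ in range(n): f.append(m.read_state()["wrist_force"][2]); m.pause(.02)
    return np.mean(f)
def touch(i):
    m.move_l([*X[i],CR[i]+.012],vel=.1)
    m.move_l([*X[i],CR[i]+.004],vel=.04)
    m.pause(.15); f0=force(8)
    z=CR[i]+.0035
    while z>CR[i]-.005:
        z-=.0007; m.move_l([*X[i],z],vel=.02); f=force(5)-f0
        if f>2.5: break
    s=m.read_state();print(i+1,"t",round(s["time_s"],2),"z",round(z,4),s["ee_pos"].round(4),"f",round(f,2),flush=True)
    return f>2.5
E
python3 - <<'E'
from h import *
ok=touch(0); print(ok, force(20))
E
```

```text
1 t 8.21 z 0.0987 [0.522  0.0576 0.099 ] f 3.56
True 4.027813850437484
```

Head 1 was touched with about 4 N, which puts its crown at z≈0.1005. I'll carry on along the row, lifting straight up between heads.

Run:
```python
from h import *
def lift(i): m.move_l([*X[i],.122],vel=.08)
lift(0)
for i in (1,2,3,4):
    m.move_l([*X[i],.122],vel=.12)
    if not touch(i): print("no touch");break
    m.pause(.15); lift(i)
print(m.read_state()["time_s"],force(10))
```

```text
2 t 13.56 z 0.1067 [ 0.5241 -0.0074  0.107 ] f 3.54
3 t 18.29 z 0.0994 [ 0.5263 -0.0721  0.0997] f 2.78
4 t 23.12 z 0.0994 [ 0.5286 -0.137   0.0996] f 2.52
5 t 27.94 z 0.0994 [ 0.5309 -0.2018  0.0997] f 2.76
28.525 0.15806695591078743
```

The touch heights also pick out head 2: it met the fingers at z≈0.107, the others at about 0.0995. Going back to rest on it.

Run:
```python
from h import *
m.move_l([*X[1],.122],vel=.12)
print(touch(1)); m.pause(.5); print(force(20))
cv2.imwrite("pics/s2.png",cv2.resize(m.read_camera("side")[120:300,270:510,::-1],None,fx=3,fy=3))
w0=cv2.imread("pics/top0.png");w=m.read_camera("top")[:,:,::-1];cv2.imwrite("pics/t2.png",w);print(m.read_state()["time_s"])
```

```text
2 t 34.01 z 0.1074 [ 0.5241 -0.0074  0.1077] f 3.23
True
2.958188529227357
34.9417
```

View pics/s2.png

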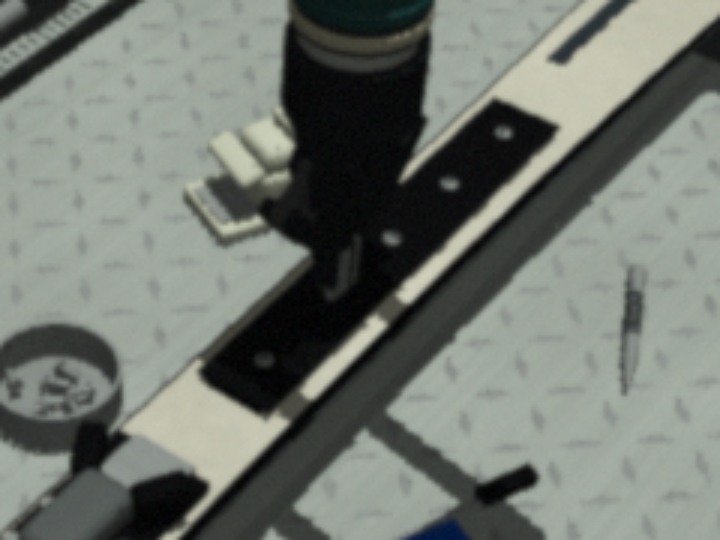

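The fingertips rest on head 2, at about (335,295) in the crop. Heads 1, 3, 4 and 5 are clear, and the loose things in view haven't moved. The force is steady at 3 N, so I'm handing in.

Run:
```python
from workcell import manip as m
m.job_done(); s=m.read_state();print(s["time_s"],s["wrist_force"],s["ee_pos"])
```

```text
the job is handed in; nothing more can be done
the job is handed in; nothing more can be done
```

The proud screw is the second from the toe-piece end, and the job was handed in at about 35 s with the shut fingertips resting on it.

- **Finding it:** Two-view triangulation put the second head about 8 mm above the others, and touch agreed: contact came at z ≈ 0.107 m against about 0.099 m for the rest.
- **Touching the row:** I touched all five heads in order, toe end to tail, with about 2.5–4 N each. I lifted over the top between heads instead of sliding along the rail.
- **Last checks:** The final touch held steady at about 3 N, which works out to roughly 1.2 mm of ski deflection (from the given stiffness, not measured). The last side picture showed the fingers on head 2 only. The heel piece, tin and punch looked undisturbed and the brake pedal was only partly in frame. I saved a closing top view but did not compare it with the first.

No check failed or disagreed. The force could not be read again after the hand-in.

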